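Set the sample coder to batch 4 and lock it

TASK

The next slides belong to batch 4: turn the black handwheel of the grey coder on the worktop until the number 4 stands centred in the small window. Then press the red lock pin straight down from above with closed fingers, by feel, until it is hard against its hidden seat and stands up to a firm push (10 to 25 N, never more than 30 N). Leave it pressed in, let go of everything, and do not push the things round about.

Things in the scene. Friction and masses are not known exactly. Their poses are not given: they have to be found in the camera images.
- coder: Grey coder case, screwed down, cannot shift. Origin on the worktop under the window's centre; x points away from the operator, y to the operator's left, z up. The case spans x -48..48, y -32..68 mm, flat top at z = 100 mm; a base plate 6 mm thick spans x -62..62, y -137..85 mm. Wheel, window and pin all turn with its yaw.
- wheel_axle (a point): Centre of the black knurled handwheel, on its level axle along the coder's y, 58 mm over the worktop, 90 mm to the -y side of the window. A disc of radius 52 mm, 16 mm thick, with 50 mm free between it and the case (only a 15 mm thick axle there) and nothing on its outer side. Its rim can be pinched from above on its two flat faces and led round the axle.
- number_wheel (a joint): Turn of handwheel and number drum, rad: value / 0.6283, modulo 10, is the number in the window (0 shows 0, 0.628 shows 1, -0.628 shows 9; both 2.513 and -3.770 show 4). It grows when the wheel's top goes away from the operator (coder +x). Stops at -4.71 and 3.46. Friction about 0.2 N m (4 N at the rim); stays where it is left, no clicks.
- window (a point): Centre of the window in the case's top, 22 x 20 mm, in a black frame with a red mark on either side; the black numbers 0 to 9 (15 mm high, on a white drum, upright for the operator) pass under it.
- pin_head (a point): Centre of the top face of the red lock pin's round head (diameter 26 mm, 8 mm high), 45 mm to the +y side of the window, at the start 28 mm over the case's top; it moves with the pin. The pin slides stiffly (4 N). Past the drum it meets a springy seat: the push then grows by 5 N per mm on top of the 4 N. More than 30 N on the pin harms it.
- lock_pin (a joint): How far the pin is pressed down, m; 0 at the start; stays where left (springs back 1 to 3 mm from its seat). It enters a slot in the drum only with a number centred within about 0.06 rad, else it strikes the drum after 4 mm. The seat lies 9 to 18 mm down, differently every time, only to be felt. Home: deeper than 8 mm, standing up to 8 N or more for 0.15 s.
- tea_mug: Blue and white mug, 78 x 112 x 92 mm, bystander, loose. Origin under its centre.
- red_box: Small red box, 45 x 70 x 45 mm, bystander, loose. Origin under its centre.
- oil_bottle: Small brown bottle with black cap, 25 x 26 x 43 mm, bystander, loose. Origin under its centre.
- tally_counter: White metal hand tally counter lying on its back, 51 x 75 x 25 mm, bystander, loose. Origin under its centre.
- tape_roll: Roll of tan tape lying flat, 52 mm across, 18 mm high, bystander, loose. Origin under its centre.

How it is judged:
On the way, in this order (a step that is already met when the one before it is completed fails the run):
1. the number 4 stands in the window, within 0.08 rad of centred, the lock pin not yet pressed in, and the wheel let go ((value of joint number_wheel between -3.8499 and -3.6899 rad or value of joint number_wheel between 2.4333 and 2.5933 rad) and value of joint lock_pin below 0.006 m and contact force between the fingers and number_wheel below 0.5 N), for 0.2 s.
2. the lock pin is pressed in deeper than 8 mm and bears on its seat under a push of at least 8 N ((value of joint number_wheel between -3.8499 and -3.6899 rad or value of joint number_wheel between 2.4333 and 2.5933 rad) and value of joint lock_pin above 0.008 m and contact force between the fingers and lock_pin above 8 N), for 0.15 s.
At the end, for the whole second after the job is handed in: The number 4 stands in the window within 0.07 rad of centred, the wheel at rest, and the lock pin is left pressed in at least 7.5 mm, having been pressed against its seat ((value of joint number_wheel between -3.8399 and -3.6999 rad or value of joint number_wheel between 2.4433 and 2.5833 rad) and value of joint lock_pin above 0.0075 m and velocity of joint number_wheel between -0.05 and 0.05 rad/s); the robot touches nothing.
It fails at once if the robot bears on the red lock pin with more than 32 N (contact force between any of the fingers, the arm and lock_pin above 32 N).
It fails at once if the mug, red box, oil bottle, tally counter or tape roll is shifted by more than 20 mm (distance of any of tea_mug, red_box, oil_bottle, tally_counter, tape_roll from where it was at the start of the episode above 0.02 m).
It also fails if it takes over 72 s, if anything falls off the work surface, if the arm or the gripper's body presses on something with over 40 N, if the wrist force passes 120 N, or if a joint passes its speed limit or range.

ROBOT

A 7-joint arm with a two-finger parallel gripper is mounted at the origin on a cart in front of the work surface, level with it; the furniture and walls round the work are solid. World frame = base frame: x ahead of the robot, y to its left, z up, the work surface at z = 0. Lengths are in m, angles in rad, forces in N, time in s.
With the tool pointing down it reaches from about 0.4 to 0.85 m from the base axis. Payload 10.4 kg.
Tool frame: the origin (TCP) lies midway between the tips of the shut fingers; the grasp point (between the pads) lies 19 mm behind it; z points along the fingers, y is the direction in which the jaws open and shut (so a half turn about z gives the same grasp; the last joint's range is limited). The gripper opens to 85 mm and grips with 20 to 120 N. Pads are 22 mm wide; open, the fingers measure 114 mm over their backs; the gripper's body (76 mm by 85 mm) begins 54 mm behind the grasp point. The pads swing forward as they close: fully open they stand 13 mm farther back than shut.
Start: joints at [1.159, 0.332, -0.065, 1.46, 0.022, 1.35, -0.088], TCP at [0.237, -0.578, 0.231] pointing down, gripper open.
Joint ranges: [-2.6, 2.6], [-0.5, 2.12], [-1.47, 1.34], [0.16, 2.42], [-1.27, 4.41], [0.06, 2.06], [-2.6, 2.6]. Speed limits (rad/s): [2.22, 2.22, 2.79, 2.79, 3.14, 3.14, 3.14].

INTERFACE

Orientations are given as a unit quaternion [x, y, z, w].
In Python, from workcell import get_obs, camera, calibration, hand_in gives the robot as it stands.
- The arm moves only by the shell command python3 -m handwheel 'ROWS' [FORCE]. ROWS is JSON, a list of rows, each an object with "jaw": the finger opening in mm, from 0 to 85.4; "delta_pos": the shift along the tool's x, y, z scaled (see below), a list of three; "turn": the turn about the tool's z scaled (see below). In form: [{"jaw": jaw, "delta_pos": [tx, ty, tz], "turn": turn}, ...]. A call has 1 to 10 rows; each row is the pose to reach, as a shift and turn from the pose commanded when the call began, along the tool's axes at that moment, turning the shorter way round; what a row does not reach only later rows make up. The controller multiplies each number of a shift by 1 m and each number of a turn by pi rad. A row lasts 1/12 s, in which the tool goes at most 41.7 mm and 7.16 degrees, less where a joint would pass 70% of its speed; a pose out of reach is approached as far as the arm can. A call with a number of a shift or a turn outside -1 to 1 is refused whole. A call with a gripper value outside its range is refused whole. The fingers move at their own pace and stop on an object; FORCE is the grip in N (left out, the last holds). Time passes only in rows, so rows that repeat a pose let the fingers close. It gives the time, the measured TCP pose, the force and the opening at its end, in the units of the state.
- get_obs(): the state, without advancing time (a new reading comes with each control period).
- camera(name): name is "scene" or "top" or "wrist"; returns the picture (384x512x3 uint8, red, green, blue); there is no depth.
- calibration(name): a dict with "mtx" (3x3 intrinsics, pixels), "rvec" (rotation vector, rad) and "tvec" (3), from world to camera coordinates, as OpenCV has them. Camera axes: x right, y down, z forward; pixel columns grow to the right and rows downward; lengths in m; the calibration is good to about 2 mm. A picture is of the moment at which its call begins: read the wrist's pose just before it. calibration takes no time and is no camera call; for the wrist camera it gives the pose at the moment of the call.
- hand_in(): hands the job in, once; it reports no verdict.
The state is a dict: "clock": time; "joint_pos": joint angles; "joint_velocities": joint speeds; "tau": joint torques, N m; "position": TCP position; "ee_rot": TCP orientation; "ft_force": force on the tool from outside, world axes, zero at the start; "torque": the same for the moment, N m; "grip_width": opening from 0.0 (shut) to 1.0 (fully open).
Only numpy, scipy, OpenCV 4.12 (cv2) and the standard library are available. Lean on these libraries where they do the work, as an engineer would, in place of code of your own. Each camera call takes 0.05 s, during which the arm holds its last target.

## Working session

There is one attempt and no reset: what is moved stays moved. The work goes in short steps, Python scripts to look and compute and a shell command to move; the robot and the scene stay as the last step left them, time stands still between calls to the robot, and variables do not carry over. Pictures are saved under pics/ and viewed, and the job is handed in when it is done.

```bash
mkdir -p pics; ls
python3 - <<'E'
from workcell import *
import cv2,numpy as np
o=get_obs(); print(o)
for n in ["scene","top","wrist"]:
    c=calibration(n); im=camera(n); cv2.imwrite(f"pics/{n}0.png",im[:,:,::-1]); print(n,c)
E
```

```text
pics
{'clock': 0.0, 'joint_pos': array([ 1.15938438,  0.33285382, -0.06472765,  1.46092207,  0.02160036,
        1.34994083, -0.0885134 ]), 'joint_velocities': array([-6.19666356e-04, -7.51780053e-06,  1.09884308e-04, -5.21602505e-04,
        8.44566868e-04, -8.66723611e-05, -1.12083295e-03]), 'tau': array([ 7.08044845e-04, -6.25436068e+01,  4.93013661e-02, -3.91613567e+01,
        1.62212388e-02,  9.89736349e-03, -1.48094239e-05]), 'position': array([ 0.23679574, -0.5779933 ,  0.23053648]), 'ee_rot': array([ 9.81159122e-01,  1.93200069e-01, -1.66905905e-04, -6.94388837e-04]), 'ft_force': array([0.39898985, 0.10794481, 0.1876648 ]), 'torque': array([-0.0167019 , -0.00810922, -0.03475704]), 'grip_width': 0.9966209745478549}
scene {'mtx': array([[498.67939445,   0.        , 253.11347705],
       [  0.        , 498.67939445, 184.94776173],
       [  0.        ,   0.        ,   1.        ]]), 'rvec': array([ 2.20144788, -0.9028902 ,  0.37672958]), 'tvec': array([-0.36456493,  0.38311376,  1.68630911])}
top {'mtx': array([[395.53682342,   0.        , 255.89567481],
       [  0.        , 395.53682342, 192.05696068],
       [  0.        ,   0.        ,   1.        ]]), 'rvec': array([ 2.1815323 , -2.12012785,  0.14135952]), 'tvec': array([0.01691634, 0.55351549, 1.20131401])}
wrist {'mtx': array([[342.13731162,   0.        , 256.11641352],
       [  0.        , 342.13731162, 193.5053973 ],
       [  0.        ,   0.        ,   1.        ]]), 'rvec': array([-2.40702604,  1.61519051,  0.22921944]), 'tvec': array([-0.6244925 , -0.03539562,  0.37755734])}
```

View pics/scene0.png

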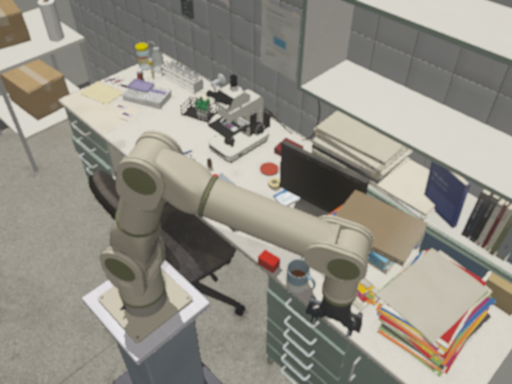

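View pics/top0.png

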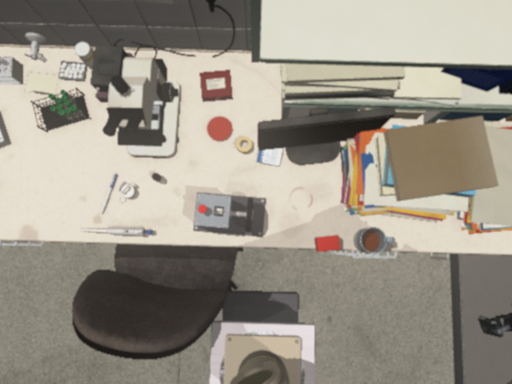

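View pics/wrist0.png

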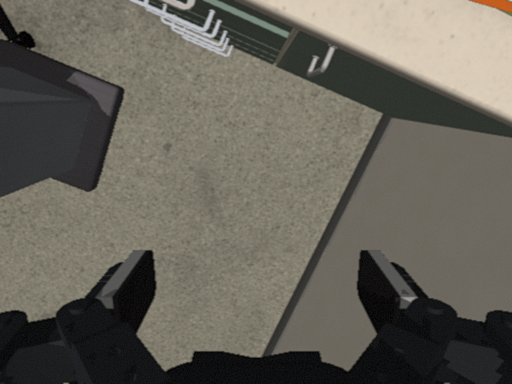

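The coder is at about (228,213) in the top picture, with the red pin near (203,209), the window near (219,210) and the wheel near (257,215). I'll enlarge it.

```bash
cat > h.py <<'E'
from workcell import *
import cv2,numpy as np
from scipy.spatial.transform import Rotation as R
def ray(c,uv,z):
    M=cv2.Rodrigues(c['rvec'])[0]; C=-M.T@c['tvec'].ravel()
    p=cv2.undistortPoints(np.array([[uv]],float),c['mtx'],None).ravel()
    d=M.T@np.array([p[0],p[1],1]); return C+d*(z-C[2])/d[2]
def proj(c,P):
    return cv2.projectPoints(np.array(P,float).reshape(-1,3),c['rvec'],c['tvec'],c['mtx'],None)[0].reshape(-1,2)
def coder2w(o,yaw,P):
    P=np.array(P,float).reshape(-1,3)
    return R.from_euler('z',yaw).apply(P)+np.array([o[0],o[1],0])
E
python3 - <<'E'
from h import *
im=cv2.imread('pics/top0.png'); a=im[175:250,150:290]; cv2.imwrite('pics/topc.png',cv2.resize(a,None,fx=5.5,fy=5.5,interpolation=cv2.INTER_CUBIC))
c=calibration('top')
for n,uv,z in [('pin',(203,209),.128),('win',(219,210),.1),('wheel',(257,215),.11),('box',(328,243),.045),('mug',(371,240),.09),('bottle',(158,177),.04),('tally',(128,190),.02),('tape',(244,144),.018)]: print(n,ray(c,uv,z))
E
```

```text
pin [0.48697487 0.18331174 0.128     ]
win [0.4878077  0.13979388 0.1       ]
wheel [0.47547548 0.02722795 0.11      ]
box [ 0.40093371 -0.19217891  0.045     ]
mug [ 0.41284164 -0.31071247  0.09      ]
bottle [0.59133603 0.34132266 0.04      ]
tally [0.55011123 0.43916555 0.02      ]
tape [0.71095288 0.07570919 0.018     ]
```

View pics/topc.png

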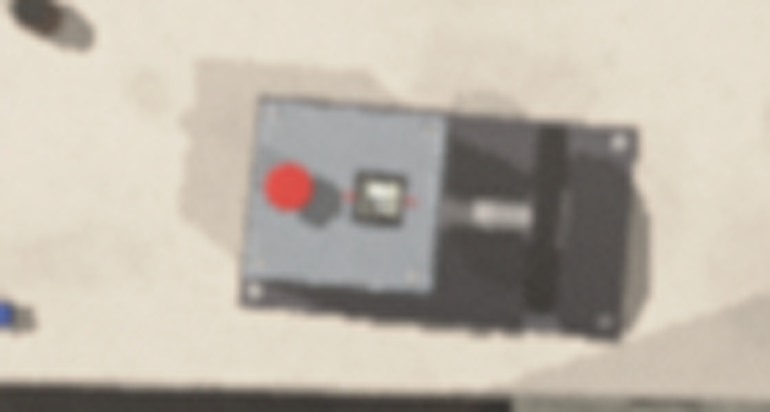

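Run:
```python
from h import *
from scipy.optimize import least_squares
c=calibration('top')
pts=[((262,98),(48,68,100)),((446,115),(48,-32,100)),((432,293),(-48,-32,100)),((245,280),(-48,68,100)),((637,128),(62,-137,6)),((620,338),(-62,-137,6)),((240,303),(-62,85,6)),((289,187),(0,45,128)),((380,198),(0,0,100))]
uv=np.array([((p[0][0]+.5)/5.5-.5+150,(p[0][1]+.5)/5.5-.5+175) for p in pts]); P=np.array([p[1] for p in pts])/1000
f=lambda q:(proj(c,coder2w(q[:2],q[2],P))-uv).ravel()
s=least_squares(f,[.48,.14,0]); print(s.x,np.degrees(s.x[2])); print(f(s.x).reshape(-1,2).round(2))
for n,p in [('axle',(0,-.09,.058)),('pin',(0,.045,.128))]: print(n,coder2w(s.x[:2],s.x[2],p))
o=get_obs(); print(R.from_quat(o['ee_rot']).as_matrix().round(3))
```

```text
[ 0.48594652  0.14093876 -0.05499738] -3.1511176513464654
[[ 0.12  0.24]
 [ 0.19 -0.06]
 [-0.27 -0.08]
 [-0.16 -0.57]
 [ 0.35 -0.37]
 [ 0.3   0.24]
 [-0.43  0.72]
 [ 0.   -0.12]
 [-0.1   0.03]]
axle [[0.48099925 0.05107484 0.058     ]]
pin [[0.48842016 0.18587072 0.128     ]]
[[ 0.925  0.379 -0.   ]
 [ 0.379 -0.925  0.001]
 [-0.    -0.001 -1.   ]]
```

```bash
cat >> h.py <<'E'
OR=np.array([0.48594652,0.14093876]); YAW=-0.05499738
def d(target,yaw=None):
    o=get_obs(); M=R.from_quat(o['ee_rot']).as_matrix(); print('delta',(M.T@(np.array(target)-o['position'])).round(4))
    if yaw is not None: print('turn',-(yaw-np.arctan2(M[1,0],M[0,0]))/np.pi)
def st():
    o=get_obs(); print(o['clock'],o['position'].round(4),o['ft_force'].round(2),round(o['grip_width'],3))
def wc(): # world->coder of tcp
    o=get_obs(); return R.from_euler('z',-YAW).apply(o['position']-np.r_[OR,0])
E
python3 - <<'E'
from h import *
o=get_obs(); M=R.from_quat(o['ee_rot']).as_matrix()
c=calibration('wrist'); Mc=cv2.Rodrigues(c['rvec'])[0]; C=-Mc.T@c['tvec'].ravel()
print('cam in tool',M.T@(C-o['position']),'\n',(M.T@Mc.T).round(3))
t=coder2w(OR,YAW,(0,-.09,.0))[0]; t[2]=.23; d(t,YAW)
E
```

```text
cam in tool [ 0.070992   -0.00033389 -0.14187522] 
 [[-0.    -0.961 -0.278]
 [ 1.    -0.     0.001]
 [-0.001 -0.278  0.961]]
delta [ 0.4645 -0.4896  0.0012]
turn 0.14127800246395364
```

```bash
python3 -m handwheel '[{"jaw":85,"delta_pos":[0.029,-0.031,0],"turn":0.035},{"jaw":85,"delta_pos":[0.058,-0.061,0],"turn":0.07},{"jaw":85,"delta_pos":[0.087,-0.092,0],"turn":0.105},{"jaw":85,"delta_pos":[0.116,-0.122,0],"turn":0.141},{"jaw":85,"delta_pos":[0.145,-0.153,0],"turn":0.141},{"jaw":85,"delta_pos":[0.174,-0.184,0],"turn":0.141},{"jaw":85,"delta_pos":[0.203,-0.214,0],"turn":0.141},{"jaw":85,"delta_pos":[0.232,-0.245,0],"turn":0.141},{"jaw":85,"delta_pos":[0.232,-0.245,0],"turn":0.141}]'
python3 - <<'E'
from h import *
st()
t=coder2w(OR,YAW,(0,-.09,.0))[0]; t[2]=.23; d(t,YAW)
E
```

```text
clock: 0.9
position: [0.3616, -0.257, 0.2316]
ee_rot: [1.0, -0.023, 0.0, -0.0]
ft_force: [0.3, -0.4, 0.5]
grip_width: 0.995
0.9 [ 0.3616 -0.257   0.2316] [ 0.25 -0.38  0.51] 0.995
delta [ 0.1053 -0.3132  0.0019]
turn 0.0029850727415695454
```

```bash
python3 -m handwheel '[{"jaw":40,"delta_pos":[0.013,-0.039,0],"turn":0.003},{"jaw":40,"delta_pos":[0.026,-0.078,0],"turn":0.003},{"jaw":40,"delta_pos":[0.039,-0.117,0],"turn":0.003},{"jaw":40,"delta_pos":[0.052,-0.156,0],"turn":0.003},{"jaw":40,"delta_pos":[0.065,-0.195,0],"turn":0.003},{"jaw":40,"delta_pos":[0.079,-0.235,0],"turn":0.003},{"jaw":40,"delta_pos":[0.092,-0.274,0],"turn":0.003},{"jaw":40,"delta_pos":[0.105,-0.313,0],"turn":0.003},{"jaw":40,"delta_pos":[0.105,-0.313,0],"turn":0.003},{"jaw":40,"delta_pos":[0.105,-0.313,0],"turn":0.003}]'
python3 - <<'E'
from h import *
st()
t=coder2w(OR,YAW,(0,-.09,.0))[0]; t[2]=.23; d(t,YAW)
c=calibration('wrist'); im=camera('wrist'); cv2.imwrite('pics/w1.png',im[:,:,::-1])
for n,p in dict(win=(0,0,.1),pin=(0,.045,.128),top=(0,-.09,.11)).items(): print(n,proj(c,coder2w(OR,YAW,p)))
E
```

```text
clock: 1.73
position: [0.4806, 0.0456, 0.2311]
ee_rot: [1.0, -0.029, -0.0, -0.0]
ft_force: [-0.0, -0.6, 0.0]
grip_width: 0.468
1.7333 [0.4806 0.0456 0.2311] [-0.03 -0.62  0.02] 0.468
delta [ 0.     -0.0055  0.0011]
turn -0.0012278819563493833
win [[140.52300173 184.40625941]]
pin [[ 67.99156842 194.13072657]]
top [[249.53716205 187.13877446]]
```

View pics/w1.png

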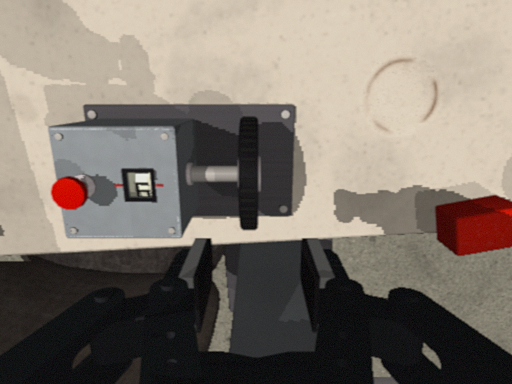

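Pose predictions agree: the window is at (140,185), the pin at (69,193) and the wheel rim at (249,173). I'll zoom in on the window.

Run:
```python
from h import *
im=cv2.imread('pics/w1.png'); cv2.imwrite('pics/w1c.png',cv2.resize(im[150:220,90:190],None,fx=8,fy=8,interpolation=cv2.INTER_CUBIC))
```

```text
(no output)
```

View pics/w1c.png

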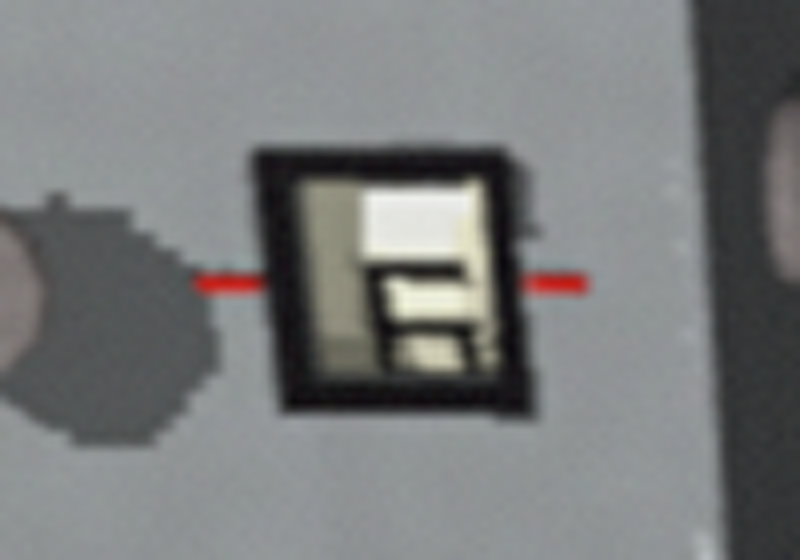

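```bash
python3 - <<'E'
from h import *
t=coder2w(OR,YAW,(0,0,.0))[0]; t[2]=.165; d(t,YAW)
E
python3 -m handwheel '[{"jaw":40,"delta_pos":[0,-0.035,0],"turn":0},{"jaw":40,"delta_pos":[0,-0.07,0.02],"turn":0},{"jaw":40,"delta_pos":[0,-0.095,0.045],"turn":0},{"jaw":40,"delta_pos":[0,-0.095,0.066],"turn":0},{"jaw":40,"delta_pos":[0,-0.095,0.066],"turn":0},{"jaw":40,"delta_pos":[0,-0.095,0.066],"turn":0}]'
python3 - <<'E'
from h import *
st()
c=calibration('wrist'); im=camera('wrist')[:,:,::-1]; cv2.imwrite('pics/w2.png',im)
uv=proj(c,coder2w(OR,YAW,(0,0,.1)))[0]; print(uv)
u,v=uv.astype(int); cv2.imwrite('pics/w2c.png',cv2.resize(im[v-35:v+35,u-45:u+45],None,fx=8,fy=8,interpolation=cv2.INTER_CUBIC))
E
```

```text
delta [-0.0005 -0.0976  0.066 ]
turn -0.0022090066384751164
clock: 2.28
position: [0.4862, 0.136, 0.1648]
ee_rot: [0.999, -0.033, -0.001, 0.001]
ft_force: [0.1, -0.4, 0.1]
grip_width: 0.468
2.2833 [0.4862 0.136  0.1648] [ 0.05 -0.45  0.08] 0.468
[248.69108599 210.83071895]
```

View pics/w2c.png

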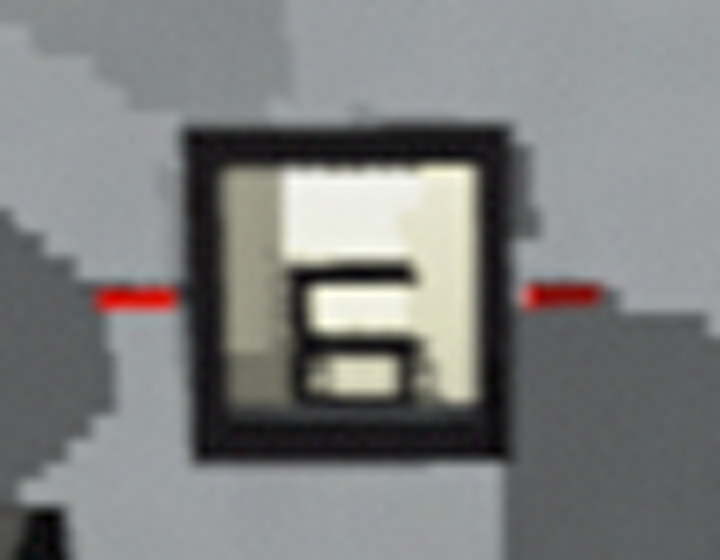

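View pics/w2.png

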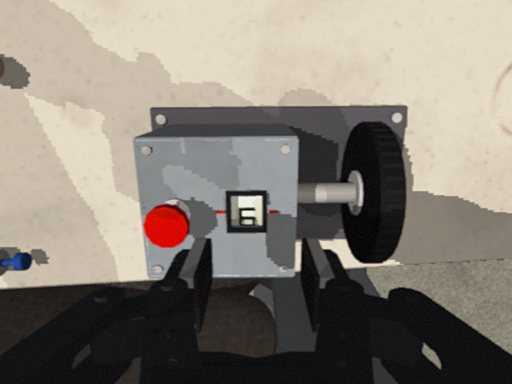

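The window shows a 6, centred a little on the operator's side of the marks. So the value is about -2.65 rad and the target is -3.77, which is roughly -1.1 rad. I'll pinch the rim on its far side at θ≈+0.6 and lead it towards the operator.

Run:
```python
from h import *
t=coder2w(OR,YAW,(0.025,-.09,.14))[0]; d(t,YAW)
```

```text
delta [0.0246 0.0849 0.026 ]
turn -0.003585257886508937
```

```bash
python3 -m handwheel '[{"jaw":40,"delta_pos":[0.01,0.035,0],"turn":0},{"jaw":40,"delta_pos":[0.02,0.065,0],"turn":0},{"jaw":40,"delta_pos":[0.025,0.085,0],"turn":0},{"jaw":40,"delta_pos":[0.025,0.085,0.025],"turn":0},{"jaw":40,"delta_pos":[0.025,0.085,0.025],"turn":0},{"jaw":40,"delta_pos":[0.025,0.085,0.025],"turn":0}]' 30
python3 - <<'E'
from h import *
st(); print(wc())
t=coder2w(OR,YAW,(0.025,-.09,.0755))[0]; d(t,YAW)
c=calibration('wrist'); im=camera('wrist')[:,:,::-1]; cv2.imwrite('pics/w3.png',im); print(proj(c,coder2w(OR,YAW,[(0,-.082,.11),(0,-.098,.11)])))
st()
E
```

```text
clock: 2.83
position: [0.506, 0.0506, 0.1411]
ee_rot: [0.999, -0.033, -0.0, 0.0]
ft_force: [0.2, -0.0, 0.6]
grip_width: 0.47
2.8333 [0.506  0.0506 0.1411] [ 0.21 -0.04  0.65] 0.47
[ 0.02494849 -0.08912341  0.14106852]
delta [0.0001 0.0009 0.0656]
turn -0.0033091182002367935
[[244.43694965 271.69024388]
 [272.83740105 271.40005812]]
2.8833 [0.5064 0.0515 0.1417] [-0.29  0.79  1.07] 0.468
```

View pics/w3.png

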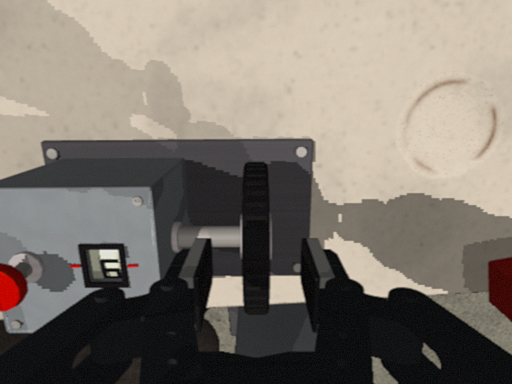

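The wheel rim (u 243–271) lies centred between the pads (210 and 302), so I'll descend and close.

```bash
python3 -m handwheel '[{"jaw":40,"delta_pos":[0,0.001,0.02],"turn":0},{"jaw":40,"delta_pos":[0,0.001,0.04],"turn":0},{"jaw":40,"delta_pos":[0,0.001,0.055],"turn":0},{"jaw":40,"delta_pos":[0,0.001,0.0655],"turn":0},{"jaw":40,"delta_pos":[0,0.001,0.0655],"turn":0},{"jaw":10,"delta_pos":[0,0.001,0.0655],"turn":0},{"jaw":10,"delta_pos":[0,0.001,0.0655],"turn":0},{"jaw":10,"delta_pos":[0,0.001,0.0655],"turn":0},{"jaw":10,"delta_pos":[0,0.001,0.0655],"turn":0},{"jaw":10,"delta_pos":[0,0.001,0.0655],"turn":0}]' 30
python3 - <<'E'
from h import *
st(); print(wc())
E
```

```text
clock: 3.72
position: [0.507, 0.0509, 0.0762]
ee_rot: [0.999, -0.032, 0.001, -0.0]
ft_force: [-1.5, 0.9, 6.4]
grip_width: 0.182
3.7167 [0.507  0.0509 0.0762] [-1.54  0.89  6.44] 0.182
[ 0.02592716 -0.08872622  0.07620189]
```

```bash
python3 -m handwheel '[{"jaw":10,"delta_pos":[-0.0043,0,-0.0026],"turn":0},{"jaw":10,"delta_pos":[-0.0088,0,-0.0047],"turn":0},{"jaw":10,"delta_pos":[-0.0135,0,-0.0064],"turn":0},{"jaw":10,"delta_pos":[-0.0183,0,-0.0075],"turn":0},{"jaw":10,"delta_pos":[-0.0233,0,-0.008],"turn":0},{"jaw":10,"delta_pos":[-0.0283,0,-0.008],"turn":0},{"jaw":10,"delta_pos":[-0.0332,0,-0.0075],"turn":0},{"jaw":10,"delta_pos":[-0.0381,0,-0.0064],"turn":0},{"jaw":10,"delta_pos":[-0.0428,0,-0.0048],"turn":0},{"jaw":10,"delta_pos":[-0.0473,0,-0.0027],"turn":0}]' ; python3 -m handwheel '[{"jaw":10,"delta_pos":[0,0,0],"turn":0},{"jaw":10,"delta_pos":[0,0,0],"turn":0}]'
python3 - <<'E'
from h import *
st(); print(wc())
c=calibration('wrist'); im=camera('wrist')[:,:,::-1]; cv2.imwrite('pics/w4.png',im)
uv=proj(c,coder2w(OR,YAW,(0,0,.1)))[0]; print(uv)
E
```

```text
clock: 4.55
position: [0.464, 0.0535, 0.0811]
ee_rot: [0.999, -0.032, 0.006, -0.0]
ft_force: [8.4, -3.0, 15.9]
grip_width: 0.18
clock: 4.72
position: [0.4629, 0.0536, 0.0806]
ee_rot: [0.999, -0.032, 0.005, 0.0]
ft_force: [5.6, -1.4, 13.9]
grip_width: 0.176
4.7167 [0.4629 0.0536 0.0806] [ 5.61 -1.39 13.94] 0.176
[-0.01821276 -0.0885151   0.08062298]
[ 28.10960443 237.60379689]
```

View pics/w4.png

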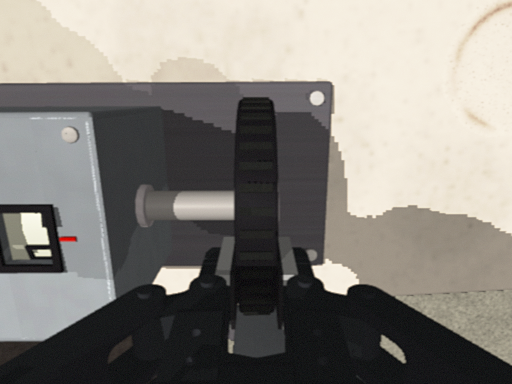

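```bash
python3 -m handwheel '[{"jaw":40,"delta_pos":[0,0,0],"turn":0},{"jaw":40,"delta_pos":[0,0,0],"turn":0},{"jaw":40,"delta_pos":[0,0,0],"turn":0},{"jaw":40,"delta_pos":[0,0,-0.03],"turn":0},{"jaw":40,"delta_pos":[0,0,-0.06],"turn":0},{"jaw":40,"delta_pos":[0,0,-0.1],"turn":0},{"jaw":40,"delta_pos":[-0.02,-0.03,-0.1],"turn":0},{"jaw":40,"delta_pos":[-0.04,-0.06,-0.1],"turn":0},{"jaw":40,"delta_pos":[-0.053,-0.088,-0.1],"turn":0},{"jaw":40,"delta_pos":[-0.053,-0.088,-0.1],"turn":0}]'
python3 -m handwheel '[{"jaw":40,"delta_pos":[0,0,0],"turn":0}]'
python3 - <<'E'
from h import *
st(); print(wc())
c=calibration('wrist'); im=camera('wrist')[:,:,::-1]; cv2.imwrite('pics/w5.png',im)
Mc=cv2.Rodrigues(c['rvec'])[0]; C=-Mc.T@c['tvec'].ravel(); print('cam',R.from_euler('z',-YAW).apply(C-np.r_[OR,0]))
uv=proj(c,coder2w(OR,YAW,(0,0,.1)))[0]; print(uv)
u,v=uv.astype(int); v=min(v,340); cv2.imwrite('pics/w5c.png',cv2.resize(im[v-35:v+35,u-45:u+45],None,fx=8,fy=8,interpolation=cv2.INTER_CUBIC))
E
```

```text
clock: 5.6
position: [0.409, 0.15, 0.1779]
ee_rot: [1.0, -0.028, 0.0, -0.0]
ft_force: [0.7, 0.7, 0.2]
grip_width: 0.471
clock: 5.68
position: [0.4108, 0.1459, 0.1775]
ee_rot: [1.0, -0.03, 0.0, 0.0]
ft_force: [-0.4, -0.9, -0.6]
grip_width: 0.468
5.6833 [0.4108 0.1459 0.1775] [-0.37 -0.89 -0.56] 0.468
[-0.07529988  0.00081986  0.17750493]
cam [-0.00453222  0.00106644  0.31939648]
[257.10726842  86.9994769 ]
```

View pics/w5c.png

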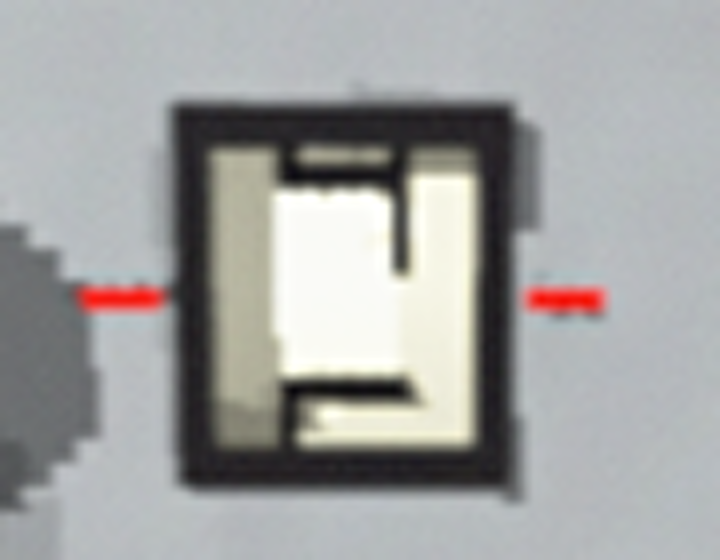

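The red marks sit at row 298. Above them is the lower end of the 4 (bottom at 270) and below them the top of the 5 (at 375), so the 4 is about +0.26 rad from centred. I'll pinch again near the top and go about -0.3 rad further.

```bash
python3 -m handwheel '[{"jaw":40,"delta_pos":[0.025,0.03,0],"turn":0},{"jaw":40,"delta_pos":[0.05,0.06,0],"turn":0},{"jaw":40,"delta_pos":[0.08,0.0895,0],"turn":0},{"jaw":40,"delta_pos":[0.08,0.0895,0],"turn":0},{"jaw":40,"delta_pos":[0.08,0.0895,0.03],"turn":0},{"jaw":40,"delta_pos":[0.08,0.0895,0.03],"turn":0}]' 40
python3 - <<'E'
from h import *
st(); print(wc())
t=coder2w(OR,YAW,(0.0067,-.0885,.0835))[0]; d(t,YAW)
E
```

```text
clock: 6.23
position: [0.4838, 0.048, 0.1433]
ee_rot: [0.999, -0.033, -0.003, -0.0]
ft_force: [-1.2, -0.1, -1.7]
grip_width: 0.473
6.2333 [0.4838 0.048  0.1433] [-1.19 -0.08 -1.72] 0.473
[ 0.00298727 -0.09291271  0.14329268]
delta [ 0.004  -0.0045  0.0598]
turn -0.0038218745764143276
```

```bash
python3 -m handwheel '[{"jaw":40,"delta_pos":[0,0,0],"turn":0},{"jaw":40,"delta_pos":[0,0,0],"turn":0}]' 40
python3 - <<'E'
from h import *
st(); print(wc())
t=coder2w(OR,YAW,(0.0067,-.0885,.0835))[0]; d(t,YAW)
E
```

```text
clock: 6.4
position: [0.4857, 0.0501, 0.1481]
ee_rot: [0.999, -0.032, -0.0, -0.0]
ft_force: [0.0, 0.7, 0.2]
grip_width: 0.469
6.4 [0.4857 0.0501 0.1481] [0.04 0.72 0.22] 0.469
[ 0.00476524 -0.09069363  0.14808771]
delta [ 0.0019 -0.0022  0.0646]
turn -0.002793958308095932
```

```bash
python3 -m handwheel '[{"jaw":40,"delta_pos":[0.002,-0.0015,0.02],"turn":0},{"jaw":40,"delta_pos":[0.002,-0.0015,0.045],"turn":0},{"jaw":40,"delta_pos":[0.002,-0.0015,0.0645],"turn":0},{"jaw":40,"delta_pos":[0.002,-0.0015,0.0645],"turn":0},{"jaw":40,"delta_pos":[0.002,-0.0015,0.0645],"turn":0},{"jaw":10,"delta_pos":[0.002,-0.0015,0.0645],"turn":0},{"jaw":10,"delta_pos":[0.002,-0.0015,0.0645],"turn":0},{"jaw":10,"delta_pos":[0.002,-0.0015,0.0645],"turn":0},{"jaw":10,"delta_pos":[0.002,-0.0015,0.0645],"turn":0},{"jaw":10,"delta_pos":[0.002,-0.0015,0.0645],"turn":0}]' 40
python3 - <<'E'
from h import *
st(); print(wc())
E
```

```text
clock: 7.23
position: [0.489, 0.052, 0.0849]
ee_rot: [0.999, -0.032, 0.001, 0.0]
ft_force: [-2.0, 0.5, 6.1]
grip_width: 0.18
7.2333 [0.489  0.052  0.0849] [-1.98  0.52  6.1 ] 0.18
[ 0.00792918 -0.08865283  0.08492924]
```

```bash
python3 -m handwheel '[{"jaw":10,"delta_pos":[-0.004,0,-0.0004],"turn":0},{"jaw":10,"delta_pos":[-0.008,0,-0.0007],"turn":0},{"jaw":10,"delta_pos":[-0.012,0,-0.0007],"turn":0},{"jaw":10,"delta_pos":[-0.016,0,-0.0003],"turn":0},{"jaw":10,"delta_pos":[-0.016,0,-0.0003],"turn":0},{"jaw":10,"delta_pos":[-0.016,0,-0.0003],"turn":0}]'
python3 - <<'E'
from h import *
st(); print(wc())
c=calibration('wrist'); im=camera('wrist')[:,:,::-1]
uv=proj(c,coder2w(OR,YAW,(0,0,.1)))[0]; print(uv)
u,v=uv.astype(int); cv2.imwrite('pics/w6c.png',cv2.resize(im[v-35:v+35,max(u-45,0):u+45],None,fx=8,fy=8,interpolation=cv2.INTER_CUBIC))
E
```

```text
clock: 7.73
position: [0.4757, 0.0528, 0.086]
ee_rot: [0.999, -0.032, 0.005, -0.0]
ft_force: [10.5, 0.2, -0.1]
grip_width: 0.18
7.7333 [0.4757 0.0528 0.086 ] [10.48  0.18 -0.13] 0.18
[-0.00537821 -0.08854418  0.08596844]
[ 42.27206438 261.35860422]
```

View pics/w6c.png

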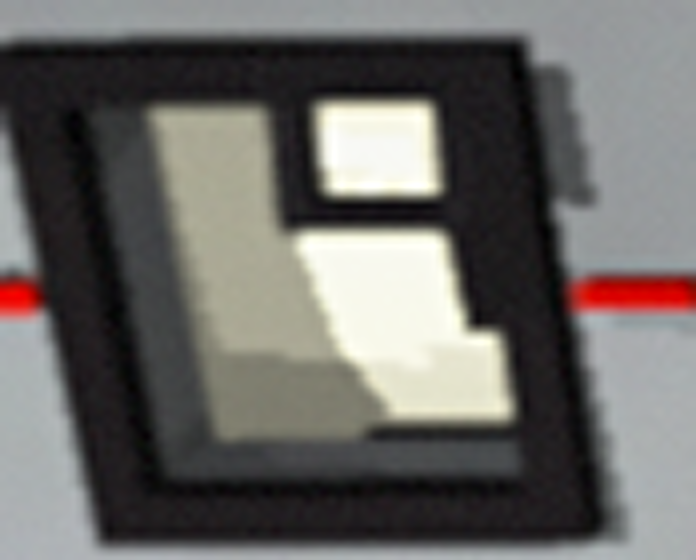

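The 4 is now mostly in view, though this angle is oblique. I'll let go and check from above.

```bash
python3 -m handwheel '[{"jaw":40,"delta_pos":[-0.016,0,0],"turn":0},{"jaw":40,"delta_pos":[0,0,0],"turn":0},{"jaw":40,"delta_pos":[0,0,0],"turn":0},{"jaw":40,"delta_pos":[0,0,-0.03],"turn":0},{"jaw":40,"delta_pos":[0,0,-0.06],"turn":0},{"jaw":40,"delta_pos":[0,0,-0.095],"turn":0},{"jaw":40,"delta_pos":[-0.02,-0.03,-0.095],"turn":0},{"jaw":40,"delta_pos":[-0.04,-0.06,-0.095],"turn":0},{"jaw":40,"delta_pos":[-0.063,-0.089,-0.095],"turn":0},{"jaw":40,"delta_pos":[-0.063,-0.089,-0.095],"turn":0}]'
python3 -m handwheel '[{"jaw":40,"delta_pos":[0,0,0],"turn":0},{"jaw":40,"delta_pos":[0,0,0],"turn":0}]'
cat > look.py <<'E'
from h import *
import sys
n=sys.argv[1]
st(); print(wc())
c=calibration('wrist'); im=camera('wrist')[:,:,::-1]; cv2.imwrite(f'pics/{n}.png',im)
Mc=cv2.Rodrigues(c['rvec'])[0]; C=-Mc.T@c['tvec'].ravel(); print('cam',R.from_euler('z',-YAW).apply(C-np.r_[OR,0]))
uv=proj(c,coder2w(OR,YAW,(0,0,.1)))[0]; print(uv)
u,v=uv.round().astype(int); cv2.imwrite(f'pics/{n}c.png',cv2.resize(im[v-35:v+35,u-45:u+45],None,fx=8,fy=8,interpolation=cv2.INTER_CUBIC))
E
python3 look.py w7
```

```text
clock: 8.62
position: [0.4115, 0.1516, 0.1794]
ee_rot: [1.0, -0.028, 0.001, -0.0]
ft_force: [-0.1, 0.7, 0.4]
grip_width: 0.468
clock: 8.78
position: [0.415, 0.1453, 0.1788]
ee_rot: [0.999, -0.032, 0.001, 0.0]
ft_force: [0.6, -1.1, 0.5]
grip_width: 0.469
8.7833 [0.415  0.1453 0.1788] [ 0.61 -1.07  0.48] 0.469
[-0.07112097  0.00046373  0.17883722]
cam [-0.00050754  0.00043809  0.32081384]
[256.22994676  94.27374551]
```

View pics/w7c.png

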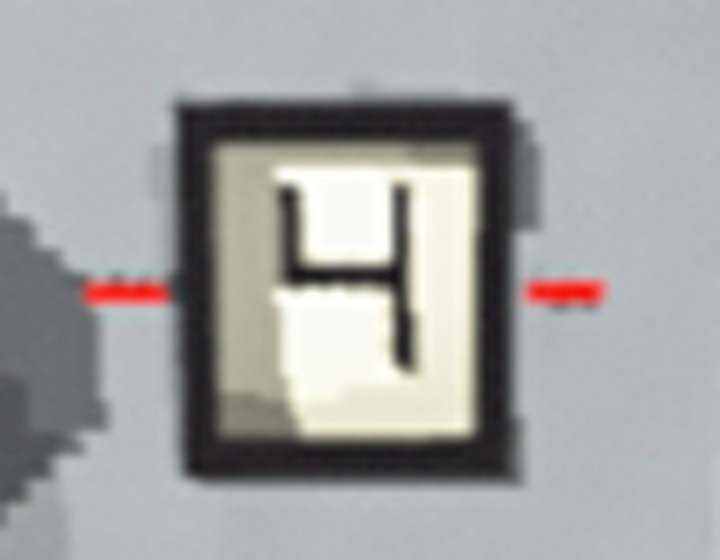

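The 4 spans rows 185–370 (centre 277) and the marks sit at row 293, so it is about 0.034 rad too far from the operator. That is inside tolerance, but I'll trim it by about -0.03 rad with another pinch, watching the shift in the camera.

```bash
python3 -m handwheel '[{"jaw":40,"delta_pos":[0.025,0.03,0],"turn":0},{"jaw":40,"delta_pos":[0.05,0.06,0],"turn":0},{"jaw":40,"delta_pos":[0.0735,0.0895,0],"turn":0},{"jaw":40,"delta_pos":[0.0735,0.0895,0],"turn":0},{"jaw":40,"delta_pos":[0.0735,0.0895,0.03],"turn":0},{"jaw":40,"delta_pos":[0.0735,0.0895,0.03],"turn":0},{"jaw":40,"delta_pos":[0.0735,0.0895,0.03],"turn":0},{"jaw":40,"delta_pos":[0.0735,0.0895,0.03],"turn":0}]' 40
python3 - <<'E'
from h import *
st(); print(wc())
t=coder2w(OR,YAW,(0.0025,-.0885,.0845))[0]; d(t,YAW)
E
```

```text
clock: 9.5
position: [0.4824, 0.0515, 0.149]
ee_rot: [0.999, -0.032, -0.0, -0.0]
ft_force: [1.0, 0.8, 0.1]
grip_width: 0.464
9.5 [0.4824 0.0515 0.149 ] [0.97 0.79 0.14] 0.464
[ 0.00142353 -0.08951055  0.14903558]
delta [ 0.0011 -0.001   0.0645]
turn -0.002777499072702556
```

```bash
python3 -m handwheel '[{"jaw":40,"delta_pos":[0.001,-0.001,0.02],"turn":0},{"jaw":40,"delta_pos":[0.001,-0.001,0.045],"turn":0},{"jaw":40,"delta_pos":[0.001,-0.001,0.0645],"turn":0},{"jaw":40,"delta_pos":[0.001,-0.001,0.0645],"turn":0},{"jaw":40,"delta_pos":[0.001,-0.001,0.0645],"turn":0},{"jaw":10,"delta_pos":[0.001,-0.001,0.0645],"turn":0},{"jaw":10,"delta_pos":[0.001,-0.001,0.0645],"turn":0},{"jaw":10,"delta_pos":[0.001,-0.001,0.0645],"turn":0},{"jaw":10,"delta_pos":[0.001,-0.001,0.0645],"turn":0},{"jaw":10,"delta_pos":[0.001,-0.001,0.0645],"turn":0}]' 40
cat > look2.py <<'E'
from h import *
import sys
n=sys.argv[1]
st(); print(wc())
c=calibration('wrist'); im=camera('wrist')[:,:,::-1]; cv2.imwrite(f'pics/{n}.png',im)
uv=proj(c,coder2w(OR,YAW,(0,0,.1)))[0]; print(uv)
u,v=uv.round().astype(int); cv2.imwrite(f'pics/{n}c.png',cv2.resize(im[v-35:v+35,max(0,u-45):max(0,u-45)+90],None,fx=8,fy=8,interpolation=cv2.INTER_CUBIC))
E
python3 look2.py g0
python3 -m handwheel '[{"jaw":10,"delta_pos":[-0.002,0,0],"turn":0},{"jaw":10,"delta_pos":[-0.004,0,0],"turn":0},{"jaw":10,"delta_pos":[-0.004,0,0],"turn":0},{"jaw":10,"delta_pos":[-0.004,0,0],"turn":0}]'
python3 look2.py g1
python3 - <<'E'
import cv2,numpy as np
a=cv2.imread('pics/g0c.png');b=cv2.imread('pics/g1c.png'); cv2.imwrite('pics/g01.png',cv2.resize(np.hstack([a,b]),(800,312)))
E
```

```text
clock: 10.33
position: [0.4845, 0.0523, 0.0857]
ee_rot: [0.999, -0.032, 0.001, 0.0]
ft_force: [-0.6, -1.1, 6.5]
grip_width: 0.18
10.3333 [0.4845 0.0523 0.0857] [-0.6  -1.05  6.47] 0.18
[ 0.00344448 -0.08857901  0.0857073 ]
[ 45.41341359 281.10162219]
clock: 10.72
position: [0.4828, 0.0524, 0.086]
ee_rot: [0.999, -0.032, 0.004, -0.0]
ft_force: [10.2, -1.3, -3.8]
grip_width: 0.178
10.7167 [0.4828 0.0524 0.086 ] [10.25 -1.3  -3.81] 0.178
[ 0.00175621 -0.08856458  0.08595838]
[ 45.21779295 276.99355194]
```

View pics/g01.png

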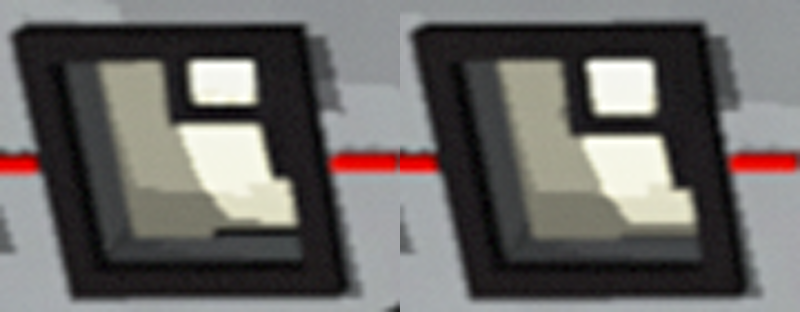

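The bar of the 4 moved about 2.5 px relative to the frame (about 0.028 rad), which is what I wanted. Releasing and checking from above.

```bash
python3 -m handwheel '[{"jaw":40,"delta_pos":[0,0,0],"turn":0},{"jaw":40,"delta_pos":[0,0,0],"turn":0},{"jaw":40,"delta_pos":[0,0,0],"turn":0},{"jaw":40,"delta_pos":[0,0,-0.03],"turn":0},{"jaw":40,"delta_pos":[0,0,-0.06],"turn":0},{"jaw":40,"delta_pos":[0,0,-0.095],"turn":0},{"jaw":40,"delta_pos":[-0.02,-0.03,-0.095],"turn":0},{"jaw":40,"delta_pos":[-0.04,-0.06,-0.095],"turn":0},{"jaw":40,"delta_pos":[-0.0715,-0.089,-0.095],"turn":0},{"jaw":40,"delta_pos":[-0.0715,-0.089,-0.095],"turn":0}]'
python3 -m handwheel '[{"jaw":40,"delta_pos":[0,0,0],"turn":0},{"jaw":40,"delta_pos":[0,0,0],"turn":0}]'
python3 look.py w8
```

```text
clock: 11.6
position: [0.4093, 0.1519, 0.1792]
ee_rot: [1.0, -0.028, -0.0, 0.0]
ft_force: [0.6, 1.2, -0.1]
grip_width: 0.468
clock: 11.77
position: [0.4138, 0.1457, 0.179]
ee_rot: [0.999, -0.032, 0.0, 0.0]
ft_force: [0.0, 0.1, -0.1]
grip_width: 0.47
11.7667 [0.4138 0.1457 0.179 ] [ 0.01  0.06 -0.11] 0.47
[-0.07235088  0.00082229  0.17898392]
cam [-0.00163873  0.00087934  0.32090424]
[256.7711309  92.1048805]
```

View pics/w8c.png

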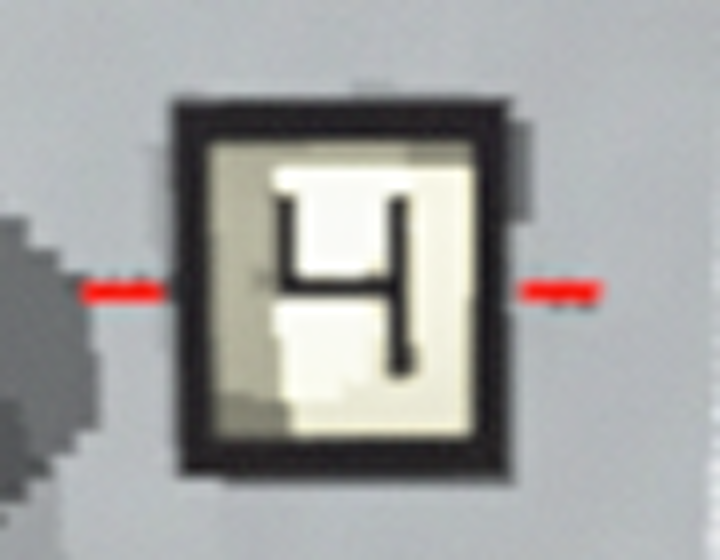

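The 4 is centred (rows 195–376, centre 286, marks 292), about 0.01 rad off. Next, the pin: I'll check the head's position against the image and go above it with closed fingers.

Run:
```python
from h import *
im=cv2.imread('pics/w8.png').astype(int); m=((im[:,:,2]>150)&(im[:,:,1]<70)&(im[:,:,0]<70)).astype(np.uint8)
n,l,s,ce=cv2.connectedComponentsWithStats(m); i=1+s[1:,4].argmax(); print(s[i],ce[i])
c=calibration('wrist'); print(proj(c,coder2w(OR,YAW,(0,.045,.128)))); 
p=ray(c,ce[i],.126); print('head',p, R.from_euler('z',-YAW).apply(p-np.r_[OR,0]))
t=coder2w(OR,YAW,(0,.045,.15))[0]; d(t,YAW)
```

```text
[ 149   69   46   48 1656] [171.91062802  92.60809179]
[[172.79720857  93.15198821]]
head [0.48877285 0.1867781  0.126     ] [0.00030229 0.0459254  0.126     ]
delta [ 0.0716 -0.0453  0.0289]
turn -0.003047955539774404
```

```bash
python3 -m handwheel '[{"jaw":0,"delta_pos":[0.02,-0.015,0],"turn":0},{"jaw":0,"delta_pos":[0.045,-0.03,0],"turn":0},{"jaw":0,"delta_pos":[0.0716,-0.0453,0],"turn":0},{"jaw":0,"delta_pos":[0.0716,-0.0453,0],"turn":0},{"jaw":0,"delta_pos":[0.0716,-0.0453,0.02],"turn":0},{"jaw":0,"delta_pos":[0.0716,-0.0453,0.029],"turn":0},{"jaw":0,"delta_pos":[0.0716,-0.0453,0.029],"turn":0},{"jaw":0,"delta_pos":[0.0716,-0.0453,0.029],"turn":0}]' 40
python3 - <<'E'
from h import *
st(); print(wc())
t=coder2w(OR,YAW,(0.0,.0455,.128))[0]; d(t,YAW)
E
```

```text
clock: 12.48
position: [0.4878, 0.1859, 0.1495]
ee_rot: [0.999, -0.032, -0.001, 0.0]
ft_force: [0.2, -0.2, 0.7]
grip_width: -0.003
12.4833 [0.4878 0.1859 0.1495] [ 0.2  -0.17  0.67] -0.003
[-0.00065452  0.0450181   0.14948211]
delta [ 0.0007 -0.0005  0.0215]
turn -0.003037202038236827
```

Well aligned. I'll go down to just above the head, then on in small steps.

```bash
python3 -m handwheel '[{"jaw":0,"delta_pos":[0.0005,0,0.006],"turn":0},{"jaw":0,"delta_pos":[0.0005,0,0.012],"turn":0},{"jaw":0,"delta_pos":[0.0005,0,0.016],"turn":0},{"jaw":0,"delta_pos":[0.0005,0,0.018],"turn":0},{"jaw":0,"delta_pos":[0.0005,0,0.020],"turn":0},{"jaw":0,"delta_pos":[0.0005,0,0.022],"turn":0},{"jaw":0,"delta_pos":[0.0005,0,0.022],"turn":0},{"jaw":0,"delta_pos":[0.0005,0,0.022],"turn":0}]'
python3 -m handwheel '[{"jaw":0,"delta_pos":[0,0,0.001],"turn":0},{"jaw":0,"delta_pos":[0,0,0.002],"turn":0},{"jaw":0,"delta_pos":[0,0,0.002],"turn":0}]'
python3 -m handwheel '[{"jaw":0,"delta_pos":[0,0,0.001],"turn":0},{"jaw":0,"delta_pos":[0,0,0.002],"turn":0},{"jaw":0,"delta_pos":[0,0,0.002],"turn":0}]'
```

```text
clock: 13.15
position: [0.4885, 0.1868, 0.1278]
ee_rot: [0.999, -0.032, 0.0, 0.0]
ft_force: [0.3, 0.4, -0.1]
grip_width: 0.001
clock: 13.4
position: [0.4886, 0.1868, 0.1259]
ee_rot: [0.999, -0.032, 0.0, -0.0]
ft_force: [-0.1, -0.4, 1.8]
grip_width: -0.002
clock: 13.65
position: [0.4886, 0.1868, 0.1237]
ee_rot: [0.999, -0.032, 0.0, -0.0]
ft_force: [1.4, 0.7, 1.0]
grip_width: -0.002
```

```bash
for i in 1 2; do :; done; python3 -m handwheel '[{"jaw":0,"delta_pos":[0,0,0.001],"turn":0},{"jaw":0,"delta_pos":[0,0,0.002],"turn":0},{"jaw":0,"delta_pos":[0,0,0.002],"turn":0}]'
python3 -m handwheel '[{"jaw":0,"delta_pos":[0,0,0.001],"turn":0},{"jaw":0,"delta_pos":[0,0,0.002],"turn":0},{"jaw":0,"delta_pos":[0,0,0.002],"turn":0}]'
```

```text
clock: 13.9
position: [0.4886, 0.1868, 0.1217]
ee_rot: [0.999, -0.032, 0.0, -0.0]
ft_force: [1.1, 0.5, 1.0]
grip_width: 0.001
clock: 14.15
position: [0.4886, 0.1868, 0.1196]
ee_rot: [0.999, -0.032, 0.0, -0.0]
ft_force: [1.3, 0.5, 0.9]
grip_width: -0.001
```

Run:
```python
from h import *
st()
im=camera('wrist')[:,:,::-1]; cv2.imwrite('pics/p1.png',im)
im=camera('scene')[:,:,::-1]; cv2.imwrite('pics/p1s.png',im)
im=camera('top')[:,:,::-1]; cv2.imwrite('pics/p1t.png',cv2.resize(im[175:250,150:290],None,fx=5.5,fy=5.5))
```

```text
14.15 [0.4886 0.1868 0.1196] [1.35 0.46 0.93] -0.001
```

View pics/p1.png

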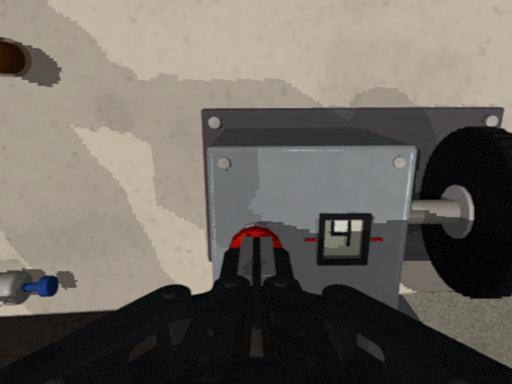

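The closed fingers stand on the red head at (256,238), which seems to be sliding down gently. Continuing in 1 mm steps.

```bash
python3 -m handwheel '[{"jaw":0,"delta_pos":[0,0,0.001],"turn":0}]'|grep -E "pos|force"
python3 -m handwheel '[{"jaw":0,"delta_pos":[0,0,0.001],"turn":0},{"jaw":0,"delta_pos":[0,0,0.001],"turn":0}]'|grep -E "pos|force"
```

```text
position: [0.4884, 0.1867, 0.1188]
ft_force: [-0.3, 0.6, 4.3]
position: [0.4884, 0.1867, 0.1176]
ft_force: [0.5, 0.8, 1.4]
```

```bash
python3 -m handwheel '[{"jaw":0,"delta_pos":[0,0,0.001],"turn":0}]'|grep -E "pos|force"
python3 -m handwheel '[{"jaw":0,"delta_pos":[0,0,0.001],"turn":0}]'|grep -E "pos|force"
python3 -m handwheel '[{"jaw":0,"delta_pos":[0,0,0.001],"turn":0}]'|grep -E "pos|force"
```

```text
position: [0.4884, 0.1867, 0.1168]
ft_force: [-0.7, -0.4, 3.1]
position: [0.4885, 0.1867, 0.1158]
ft_force: [-2.4, -0.1, 7.8]
position: [0.4884, 0.1867, 0.115]
ft_force: [-3.8, -0.7, 10.7]
```

```bash
python3 -m handwheel '[{"jaw":0,"delta_pos":[0,0,0.0],"turn":0}]'|grep -E "pos|force"
```

```text
position: [0.4885, 0.1867, 0.115]
ft_force: [-1.5, -0.8, 6.3]
```

```bash
python3 -m handwheel '[{"jaw":0,"delta_pos":[0,0,0.001],"turn":0}]'|grep -E "pos|force"
python3 -m handwheel '[{"jaw":0,"delta_pos":[0,0,0.0],"turn":0}]'|grep -E "pos|force"
```

```text
position: [0.4885, 0.1867, 0.1143]
ft_force: [-4.6, -2.1, 13.4]
position: [0.4884, 0.1867, 0.1142]
ft_force: [-3.0, -1.3, 9.1]
```

```bash
python3 -m handwheel '[{"jaw":0,"delta_pos":[0,0,0.001],"turn":0}]'|grep -E "pos|force"
python3 -m handwheel '[{"jaw":0,"delta_pos":[0,0,0.0],"turn":0},{"jaw":0,"delta_pos":[0,0,0.0],"turn":0}]'|grep -E "pos|force"
```

```text
position: [0.4885, 0.1867, 0.1136]
ft_force: [-6.3, -2.9, 17.6]
position: [0.4885, 0.1867, 0.1135]
ft_force: [-4.7, -1.3, 12.5]
```

```bash
python3 -m handwheel '[{"jaw":0,"delta_pos":[0,0,0.0005],"turn":0}]'|grep -E "pos|force"
python3 -m handwheel '[{"jaw":0,"delta_pos":[0,0,0.0005],"turn":0},{"jaw":0,"delta_pos":[0,0,0.0005],"turn":0},{"jaw":0,"delta_pos":[0,0,0.0005],"turn":0}]'|grep -E "pos|force"
```

```text
position: [0.4885, 0.1867, 0.1132]
ft_force: [-6.6, -2.4, 19.1]
position: [0.4885, 0.1867, 0.1129]
ft_force: [-6.5, -3.3, 17.3]
```

The pin bears on its seat at about 17 N (peak 19 N), held for more than 0.3 s, about 15 mm down. Lifting off and checking.

```bash
python3 -m handwheel '[{"jaw":0,"delta_pos":[0,0,-0.004],"turn":0},{"jaw":0,"delta_pos":[0,0,-0.012],"turn":0},{"jaw":0,"delta_pos":[0,0,-0.03],"turn":0},{"jaw":0,"delta_pos":[0,0,-0.067],"turn":0},{"jaw":0,"delta_pos":[-0.035,0.02,-0.067],"turn":0},{"jaw":0,"delta_pos":[-0.0725,0.045,-0.067],"turn":0},{"jaw":0,"delta_pos":[-0.0725,0.045,-0.067],"turn":0},{"jaw":0,"delta_pos":[-0.0725,0.045,-0.067],"turn":0}]'
python3 look.py w9
python3 - <<'E'
from h import *
im=cv2.imread('pics/w9.png').astype(int); m=((im[:,:,2]>150)&(im[:,:,1]<70)&(im[:,:,0]<70)).astype(np.uint8)
n,l,s,ce=cv2.connectedComponentsWithStats(m); i=1+s[1:,4].argmax(); print(s[i],ce[i])
c=calibration('wrist')
for z in (.128,.120,.118,.116,.114): print(z,proj(c,coder2w(OR,YAW,[(0,.0455,z),(0.013,.0455,z),(-.013,.0455,z)])).round(1).tolist())
E
```

```text
clock: 16.3
position: [0.4119, 0.1446, 0.1791]
ee_rot: [0.999, -0.033, 0.001, 0.002]
ft_force: [1.2, -0.3, 0.4]
grip_width: -0.005
16.3 [0.4119 0.1446 0.1791] [ 1.21 -0.34  0.42] -0.005
[-0.07409673 -0.00038382  0.17910569]
cam [-3.57272352e-03 -5.71101112e-05  3.21121539e-01]
[254.13914723  89.37223232]
[ 153   68   43   45 1478] [173.97361299  90.02165088]
0.128 [[172.2, 91.8], [170.3, 66.3], [174.0, 116.4]]
0.12 [[175.5, 92.0], [173.8, 67.5], [177.2, 115.6]]
0.118 [[176.3, 92.0], [174.6, 67.7], [178.0, 115.4]]
0.116 [[177.1, 92.0], [175.4, 68.0], [178.7, 115.2]]
0.114 [[177.8, 92.1], [176.2, 68.3], [179.4, 115.0]]
```

View pics/w9c.png

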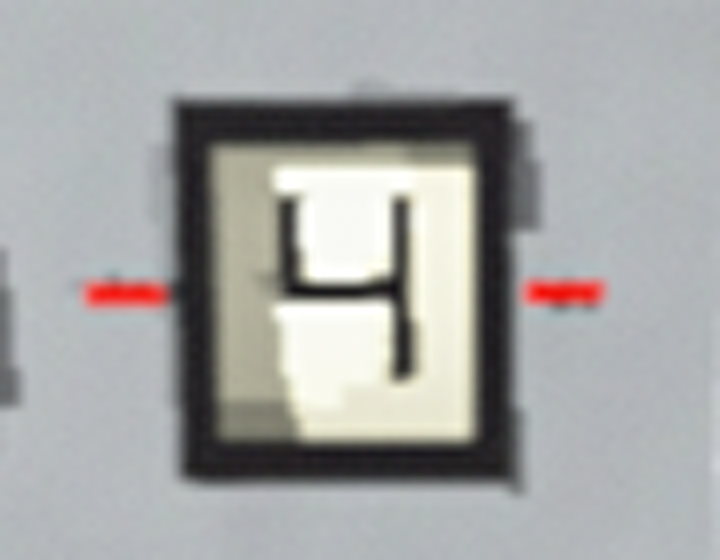

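View pics/w9.png

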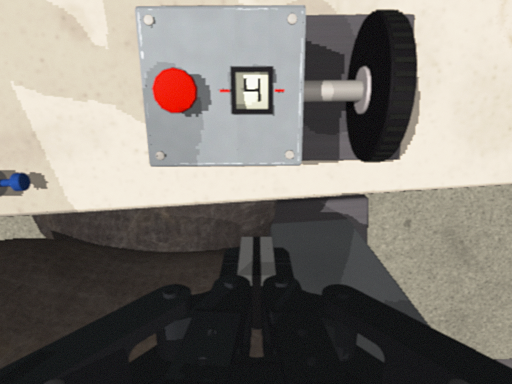

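The pin head is visibly smaller and closer to the case. Its area and its distance from the window both give about 11 mm pressed in. The 4 is still centred (about 288 against marks at 293), and the arm is clear, so I'll hand in.

```bash
python3 -c "
from workcell import *
print(hand_in())"
```

```text
the job is handed in; nothing more can be done
None
```

The coder shows 4, the lock pin is pressed against its seat, and the job is handed in; no verdict is given.

- **Wheel:** It started just short of 6. I turned it by pinching the rim in three strokes, checking the window from above after each one. My last check, after pressing the pin, put the 4 about 0.01 rad from centred.
- **Pin:** It slid down at about 4 N and the push began to rise about 12 mm down. I held it there at about 17 N for over 0.2 s; the highest reading was 19 N. The last picture shows it left about 11 mm in.
- **Depth disagreement:** The finger height suggested about 15 mm under load. The picture's 11 mm is slightly less than a spring-back of 1 to 3 mm explains. Both are well beyond the 7.5 mm needed.
- **Surroundings:** I kept the arm clear of the loose things, but did not measure their positions again at the end. At hand-in, after about 16 s, the arm was above and in front of the coder, touching nothing.

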